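# Retune the drifted trimmer on the welding bench

## Task

One of the two trimmer screws has drifted off its marks. With the plastic tuning tool, turn that screw back the short way until its slot lines up with the two index ribs on its case, then stand the tool back in its holder with its collar resting on top. Leave the other trimmer as it is and do not shove the other things on the bench about.

Things in the scene. Friction and masses are not known exactly. Their poses are not given: they have to be found in the camera images.
- unit_a: fixed grey metal case 76 x 76 x 40 mm high, one of two twins; origin under its centre. On top: black collar ring (radius 16.5 to 20, top at 47 mm) round the brass trimmer screw, and outside it two raised white index ribs (14 x 3 x 3 mm) along the case's own +x and -x. The two cases and the tool holder swap places
- slot_a (a point): centre of the top face of its trimmer screw (30 mm across, vertical axis), 51 mm above the bench; turns with the screw. The slot runs right across along this point's x axis: 5.5 mm wide, 8 mm deep, flat floor 43 mm above the bench
- trim_a (a joint): case unit_a: angle (rad) of this case's screw, from above counter-clockwise positive; 0 = slot in line with the index ribs. Stays where left (friction 0.04 N m); stops at -1.5 and 1.5. At the start one of the two screws is within 0.06 of 0, the other 0.6 to 1.1 out
- unit_b: fixed grey metal case 76 x 76 x 40 mm high, one of two twins; origin under its centre. On top: black collar ring (radius 16.5 to 20, top at 47 mm) round the brass trimmer screw, and outside it two raised white index ribs (14 x 3 x 3 mm) along the case's own +x and -x. The two cases and the tool holder swap places
- slot_b (a point): centre of the top face of its trimmer screw (30 mm across, vertical axis), 51 mm above the bench; turns with the screw. The slot runs right across along this point's x axis: 5.5 mm wide, 8 mm deep, flat floor 43 mm above the bench
- trim_b (a joint): case unit_b: angle (rad) of this case's screw, from above counter-clockwise positive; 0 = slot in line with the index ribs. Stays where left (friction 0.04 N m); stops at -1.5 and 1.5. At the start one of the two screws is within 0.06 of 0, the other 0.6 to 1.1 out
- tool: white plastic tuning tool, 98 mm long, 45 g, upright in the holder. Origin at the blade tip's centre, z up along the tool, x along the blade's width. Blade 12 mm long, 20 wide, 3 thick (last 3 mm 18 x 2.2); flat shank 18 x 8 up to 42 mm above the tip; collar 38 (x) x 30, 42 to 48 mm; then the handle
- tool_grip (a point): middle of the tool's square handle (20 x 20 mm, from 48 to 98 mm above the tip, faces square to the tool's x and y): 73 mm above the blade's tip, a good place to grip. In a trimmer's slot the blade has about 0.13 rad of play each way
- holder: fixed plywood block 70 (x) x 60 (y) x 48 mm high, origin at the centre of its underside, with one rectangular hole right through, 28 mm along x and 18 mm along y. The tool hangs in it by its collar, blade width along the holder's x either way round, tip 6 mm above the bench
- holder_hole0 (a point): centre of the mouth of the holder's hole, in its top face 48 mm above the bench
- spray: bystander: spray can 66 mm across, 170 mm tall, origin under its centre
- nozzle: bystander: copper gas nozzle standing upright, 24 mm across, 48 mm tall, origin under its centre
- diffuser: bystander: stepped brass gas diffuser standing upright, 22 mm across, 34 mm tall, origin under its centre
- offcut: bystander: flat steel offcut 60 x 35 x 6 mm, origin under its centre
- hammer: bystander: hammer lying flat, roughly 0.3 m long or less, origin under its middle
- brush: bystander: hand brush lying flat, roughly 0.25 m long or less, origin under its middle
- tipbox: bystander: open grey plastic box 100 x 80 x 35 mm, origin under its centre
Mind the look-alikes: they are no part of the job. Leave any blue or orange look-alike of the holder alone.

How it is judged:
By the outcome, as a careful person would: the job done as asked, in the order asked, and still so for the second after the job is handed in, with the robot touching nothing.
It also fails if it takes over 58 s, if anything falls off the work surface, if the arm or the gripper's body presses on something with over 40 N, if the wrist force passes 120 N, or if a joint passes its speed limit or range.

## Robot

A 7-joint arm with a two-finger parallel gripper is mounted at the origin on the work surface. World frame = base frame: x ahead of the robot, y to its left, z up, the work surface at z = 0. Lengths are in m, angles in degrees, forces in N, time in s.
With the tool pointing down it reaches from about 0.4 to 0.85 m from the base axis. Payload 10.4 kg.
Tool frame: the origin (TCP) lies between the finger pads; the fingertips stand 14 mm ahead of it and the grasp point (between the pads) lies 5 mm behind it; z points along the fingers, y is the direction in which the jaws open and shut (so a half turn about z gives the same grasp; the last joint's range is limited). The gripper opens to 85 mm and grips with 20 to 120 N. Pads are 22 mm wide; open, the fingers measure 114 mm over their backs; the gripper's body (76 mm by 85 mm) begins 54 mm behind the grasp point. The pads swing forward as they close: fully open they stand 13 mm farther back than shut.
Start: joints at [-66.841, 19.034, -3.707, 83.658, 1.238, 77.344, -5.071], TCP at [0.259, 0.569, 0.216] pointing down, gripper open.
Joint ranges: [-148.97, 148.97], [-28.65, 121.19], [-84.17, 76.75], [9.2, 138.47], [-72.65, 252.65], [3.7, 117.97], [-149.18, 149.18]. Speed limits (degrees/s): [127.2, 127.2, 159.86, 159.86, 180, 180, 180].

## Interface

Orientations are given as [roll, pitch, yaw] about the fixed x, y, z axes, in that order (R = Rz(yaw) Ry(pitch) Rx(roll)).
In Python, from bench import arm gives the robot as it stands.
- The arm moves only by the tool arm_command, never from a script. Its argument "moves" is a list of rows, each a list of 5 numbers: the shift along the tool's x, y, z in mm, then the turn about the tool's z in rad, then the opening, from 0 (shut) to 1 (fully open). A call has 1 to 20 rows; each row is the pose to reach, as a shift and turn from the pose commanded when the call began, along the tool's axes at that moment; what a row does not reach only later rows make up. A row lasts 1/12 s, in which the tool goes at most 41.7 mm and 7.16 degrees, less where a joint would pass 70% of its speed; a pose out of reach is approached as far as the arm can. A call with a gripper value outside its range is refused whole. The fingers move at their own pace and stop on an object; "squeeze" is the grip in N (left out, the last holds). Time passes only in rows, so rows that repeat a pose let the fingers close. It gives the time, the measured TCP pose, the force and the opening at its end, in the units of the state.
- arm.sense(): the state, without advancing time (a new reading comes with each control period).
- arm.capture(name): name is "scene" or "side" or "wrist"; returns a dict with "img" (384x512x3 uint8, blue, green, red), "range_z" (384x512 float32, m along the optical axis (not along the pixel's ray), 0 where there is no reading), "fx", "fy", "cx", "cy" (pixels), "camera_from_world" (4x4, takes a point from world to camera coordinates). Camera axes: x right, y down, z forward; pixel columns grow to the right and rows downward; lengths in m; the calibration is good to about 2 mm. The wrist camera is an equidistant fisheye: a pixel r from the principal point sees the ray r / f radians off the axis. A picture is of the moment at which its call begins.
- arm.close_job(): hands the job in, once; it reports no verdict.
Trained networks look in the newest picture that a camera, given by its name, has taken for a name from the list of things; names that differ only in an ending like _2 or _b are one class to them, and where a whole thing is asked for, a point or a joint stands for the part that bears it (a point fixed in the world has none). Each returns a list of dicts, best first, with "score" (0 to 1); they miss things now and then, are a little off and sometimes report something else, mostly with a low value. They report only what shows in the picture. A call takes as long as a camera call. They do not tell look-alikes from the thing itself.
- arm.masks_of(camera, query): "region" (384x512 bool, what is visible of it) and "bbox" ([left, top, right, bottom] in pixels, round what is visible of it).
- arm.pinpoint(camera, query): "point" ([column, row] in pixels: a listed point, or the origin of a listed thing).
The state is a dict: "clock": time; "joint_positions": joint angles; "qd": joint speeds; "effort": joint torques, N m; "eef_pos": TCP position; "tcp_rot": TCP orientation; "force": force on the tool from outside, world axes, zero at the start; "ft_torque": the same for the moment, N m; "width": opening from 0.0 (shut) to 1.0 (fully open).
Only numpy, scipy, OpenCV 4.12 (cv2) and the standard library are available. Lean on these libraries where they do the work, as an engineer would, in place of code of your own. Each camera call takes 0.05 s, during which the arm holds its last target. There are 200 camera calls.

## Working session

There is one attempt and no reset: what is moved stays moved. The work goes in short steps, Python scripts to look and compute and a tool call to move; the robot and the scene stay as the last step left them, time stands still between calls to the robot, and variables do not carry over. Pictures are saved under pics/ and viewed, about 8 in all and at most 12, crops included, and the job is handed in when it is done.

Besides the shell and the picture viewer there is one more tool, called after "Emit:" as name(argument=value, ...), one argument or row to a line, values as JSON. arm_command: Moves the arm, as the interface text tells. Its arguments: {"type":"object","properties":{"moves":{"type":"array","items":{"type":"array","items":{"type":"number"}}},"squeeze":{"type":"number"}},"required":["moves"]}

```bash
mkdir -p pics; ls
python3 - <<'E'
from bench import arm
import cv2,numpy as np
s=arm.sense(); print({k:np.round(v,3) for k,v in s.items()})
a=arm.capture("scene");b=arm.capture("side")
for n,c in(("scene",a),("side",b)):
    print(n,c["fx"],c["cx"],c["cy"],np.round(c["camera_from_world"],3).tolist())
    np.savez("pics/"+n,**c)
    for q in("tool","holder","unit_a","slot_a","tool_grip","holder_hole0"):
        for r in arm.pinpoint(n,q)[:4]: print(q,np.round(r["point"],1),round(r["score"],2))
cv2.imwrite("pics/1.png",cv2.resize(a["img"],(800,600)))
cv2.imwrite("pics/2.png",cv2.resize(b["img"],(800,600)))
E
```

```text
pics
{'clock': np.float64(0.0), 'joint_positions': array([-66.838,  19.07 ,  -3.708,  83.705,   1.239,  77.343,  -5.069]), 'qd': array([-0.07 ,  0.055,  0.068, -0.04 ,  0.058,  0.051,  0.029]), 'effort': array([-0.0000e+00, -6.2544e+01,  4.9000e-02, -3.9160e+01,  1.6000e-02,
        1.0000e-02,  0.0000e+00]), 'eef_pos': array([0.259, 0.569, 0.215]), 'tcp_rot': array([-1.79922e+02,  4.00000e-03,  1.55547e+02]), 'force': array([-0.468,  0.475,  0.058]), 'ft_torque': array([ 0.025,  0.007, -0.013]), 'width': np.float64(0.996)}
scene 379.96066198097833 253.19569893484223 191.26389413077018 [[0.209, 0.978, -0.017, -0.098], [0.521, -0.126, -0.844, -0.192], [-0.828, 0.168, -0.536, 1.464], [0.0, 0.0, 0.0, 1.0]]
tool [264.2 221.2] 0.82
holder [265.5 222.1] 0.85
holder [246.9 201.5] 0.81
holder [224.2 250.9] 0.63
unit_a [339.7 214.1] 0.95
unit_a [168.8 231.4] 0.69
slot_a [166.9 216.3] 0.55
slot_a [342.  201.6] 0.45
tool_grip [288.2 192.2] 0.6
holder_hole0 [271.  209.7] 0.89
holder_hole0 [253.1 184. ] 0.74
side 386.7489081162056 263.214177878182 192.0736531613808 [[-0.982, -0.187, 0.025, 0.51], [-0.117, 0.499, -0.859, 0.133], [0.148, -0.846, -0.512, 1.0], [0.0, 0.0, 0.0, 1.0]]
tool [256.4 221.3] 0.8
holder [301.1 226.3] 0.96
holder [239.1 198.2] 0.92
holder [257.5 221.7] 0.8
holder [231.8 271.5] 0.41
unit_a [230.3 271.7] 0.84
unit_a [279.6 178.6] 0.72
slot_a [230.4 251.8] 0.58
slot_a [280.1 162. ] 0.38
tool_grip [258.8 196.8] 0.7
holder_hole0 [256.9 208.6] 0.74
holder_hole0 [236.3 184. ] 0.62
```

View pics/1.png

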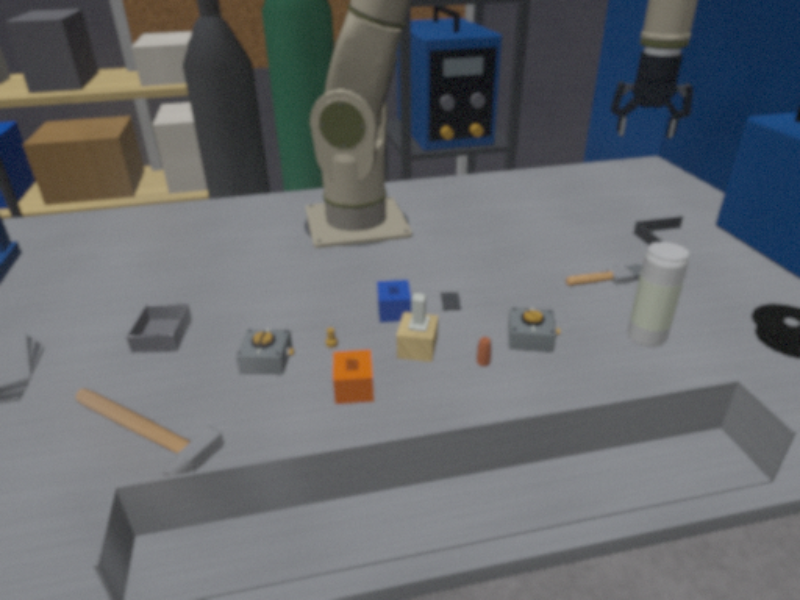

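View pics/2.png

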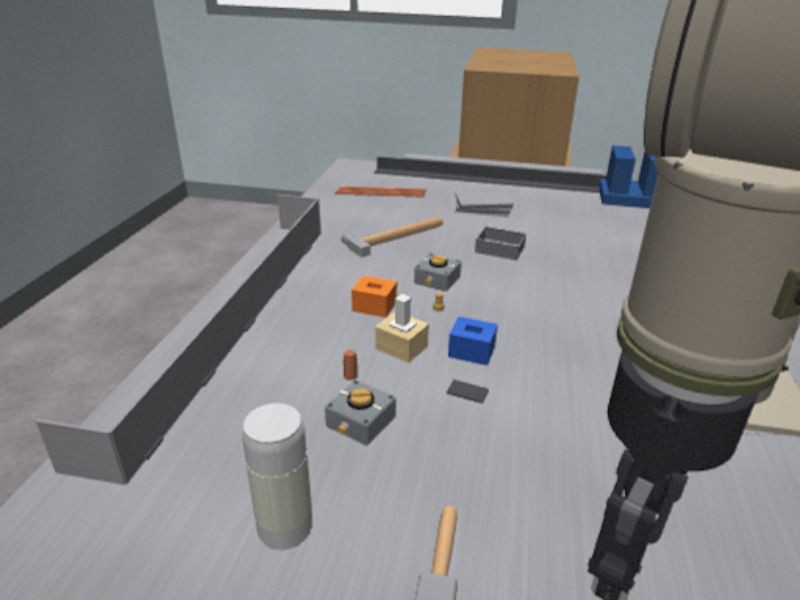

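The plywood holder with the white tool is at scene (418,335) and side (402,335) in the 800-px views. The blue and orange blocks are look-alikes. The cases are at scene (265,350) and (532,328). Next I'll localise them by triangulation and enlarge them.

```bash
cat > h.py <<'E'
import numpy as np,cv2
def ray(c,p):
    T=c["camera_from_world"];R=T[:3,:3];o=-R.T@T[:3,3]
    u=(np.array(p,float)-[c["cx"],c["cy"]])/c["fx"]
    if c.get("fish"):
        r=np.linalg.norm(u);d=np.r_[u/max(r,1e-9)*np.sin(r),np.cos(r)]
    else: d=np.r_[u,1]
    return o,R.T@d
def at(c,p,z):
    o,d=ray(c,p);return o+d*(z-o[2])/d[2]
def proj(c,P):
    T=c["camera_from_world"];q=np.atleast_2d(P)@T[:3,:3].T+T[:3,3]
    if c.get("fish"):
        n=np.linalg.norm(q[:,:2],axis=1,keepdims=True);k=q[:,:2]/np.maximum(n,1e-9)*np.arctan2(n,q[:,2:])
    else:k=q[:,:2]/q[:,2:]
    return k*c["fx"]+[c["cx"],c["cy"]]
def rect(c,ctr,half,ppm,z):
    # top-down view of the plane z: image right=+x world, up=+y
    n=int(2*half*ppm);g=(np.arange(n)+.5)/ppm-half
    X,Y=np.meshgrid(ctr[0]+g,ctr[1]-g)
    m=proj(c,np.c_[X.ravel(),Y.ravel(),np.full(X.size,z)]).reshape(n,n,2).astype(np.float32)
    return cv2.remap(c["img"],m[...,0],m[...,1],cv2.INTER_CUBIC)
def load(n):
    c=dict(np.load(f"pics/{n}.npz"));
    if n.startswith("wrist"):c["fish"]=True
    return c
E
python3 - <<'E'
from h import *
a,b=load("scene"),load("side")
P=np.round
print("hole",P(at(a,(271,209.7),.048),3),P(at(b,(256.9,208.6),.048),3))
print("grip",P(at(a,(267,196),.079),3),P(at(b,(258.8,196.8),.079),3))
S={"L":((166.9,216.3),(280.1,162)),"R":((342,201.6),(230.4,251.8))}
rows=[]
for k,(p,q) in S.items():
    A,B=at(a,p,.051),at(b,q,.051);print(k,P(A,3),P(B,3))
    rows.append(np.hstack([rect(c,(A+B)/2,.05,3000,.047) for c in(a,b)]))
cv2.imwrite("pics/3.png",np.vstack(rows))
E
```

```text
hole [0.546 0.031 0.048] [0.532 0.029 0.048]
grip [0.526 0.025 0.079] [0.53  0.019 0.079]
L [ 0.516 -0.235  0.051] [ 0.513 -0.256  0.051]
R [0.558 0.223 0.051] [0.554 0.22  0.051]
```

View pics/3.png

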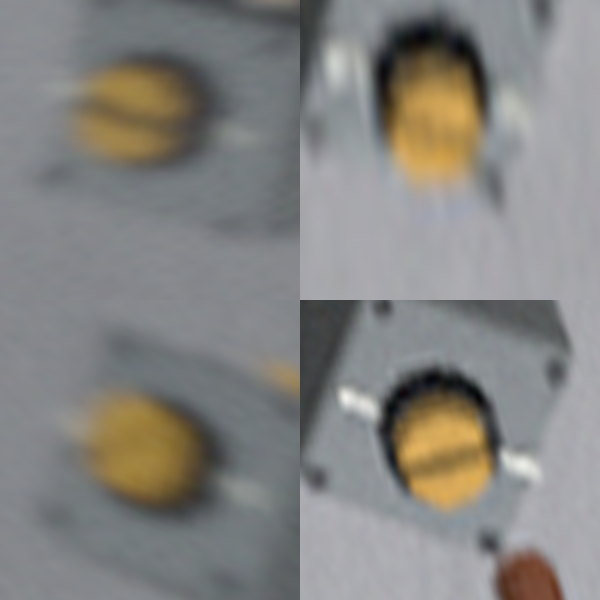

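The side view shows the right case (y≈+0.22) clearly off: ribs at about -20°, slot at about +12°. The left one looks in line. I'll go over the right unit for a close look.

Emit:
arm_command(
  moves=[
    [-417, -217, -30, 0, 1],
    [-417, -217, -30, 0, 1],
    [-417, -217, -30, 0, 1],
    [-417, -217, -30, 0, 1],
    [-417, -217, -30, 0, 1],
    [-417, -217, -30, 0, 1],
    [-417, -217, -30, 0, 1],
    [-417, -217, -30, 0, 1],
    [-417, -217, -30, 0, 1],
    [-417, -217, -30, 0, 1],
    [-417, -217, -30, 0, 1],
    [-417, -217, -30, 0, 1],
    [-417, -217, -30, 0, 1],
    [-417, -217, -30, 0, 1],
    [-417, -217, -30, 0, 1],
    [-417, -217, -30, 0, 1],
  ],
)

```text
clock: 2.03
eef_pos: [0.5476, 0.2005, 0.2454]
tcp_rot: [180.0, -0.0, 155.7]
force: [-0.4, 0.3, -0.2]
width: 1.001
```

```bash
cat > look.py <<'E'
import sys
from bench import arm
from h import *
def look(n):
    c=arm.capture("wrist");np.savez("pics/wrist"+n,**c);c["fish"]=True
    s=arm.sense();print(round(float(s["clock"]),2),np.round(s["eef_pos"],4),np.round(s["tcp_rot"],2),round(float(s["width"]),3),np.round(s["force"],1))
    return c
def pts(c,q,z):
    for r in arm.pinpoint("wrist",q)[:4]: print(q,np.round(r["point"],1),round(r["score"],2),np.round(at(c,r["point"],z)[:2],4))
E
python3 - <<'E'
from look import *
c=look("1");print(c["fx"],c["cx"],c["cy"],np.round(c["camera_from_world"],3).tolist())
pts(c,"slot_a",.051);pts(c,"holder_hole0",.048);pts(c,"tool_grip",.079)
cv2.imwrite("pics/4.png",cv2.resize(c["img"],(800,600)))
E
```

```text
2.08 [0.5477 0.2003 0.2455] [ 1.7998e+02 -2.0000e-02  1.5569e+02] 0.998 [-0.  -0.2  0.1]
297.3186396354542 252.22262283181237 191.35179739158247 [[0.413, 0.911, -0.001, -0.409], [0.875, -0.397, 0.276, -0.444], [0.251, -0.115, -0.961, 0.291], [0.0, 0.0, 0.0, 1.0]]
slot_a [268.8 163. ] 0.88 [0.5517 0.2207]
slot_a [ 16.5 255. ] 0.49 [ 0.511  -0.2357]
slot_a [127.9 209.3] 0.47 [0.53   0.0267]
holder_hole0 [ 80.4 136.6] 0.91 [0.4123 0.0097]
holder_hole0 [ 95.7 282.6] 0.79 [ 0.6111 -0.0997]
tool_grip [122.2 217.6] 0.89 [0.5325 0.0295]
```

View pics/4.png

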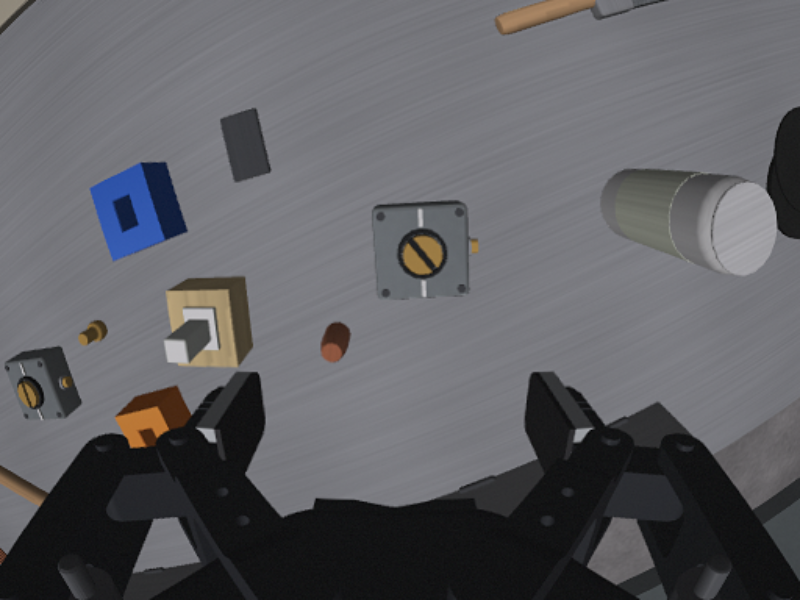

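The wrist view shows the right unit at (421,250) of 800, slot diagonal to its ribs. The plywood holder with the tool is at (207,325), the left unit at (40,385), the nozzle at (335,342). The left slot looks in line with its ribs. Now the precise angles of ribs, slot and holder.

Run:
```python
from h import *
c=load("wrist1")
U=rect(c,(.552,.221),.045,6600,.047); V=rect(c,(.5325,.0295),.055,5400,.048)
cv2.imwrite("pics/5.png",np.hstack([U[:594,:594][::2,::2],V[:594,:594][::2,::2]]).repeat(1,0))
def angs(z,ctr,sel,name,r0,r1):
    ppm=6000;I=rect(c,ctr,.045,ppm,z);n=I.shape[0]
    hsv=cv2.cvtColor(I,cv2.COLOR_BGR2HSV);yy,xx=np.mgrid[:n,:n];X=(xx+.5)/ppm-.045;Y=.045-(yy+.5)/ppm
    r=np.hypot(X,Y);m=sel(hsv)&(r>r0)&(r<r1);p=np.c_[X[m],Y[m]];mu=p.mean(0);w,v=np.linalg.eigh(np.cov((p-mu).T))
    print(name,m.sum(),"ctr",np.round(mu+ctr,4),"ang",np.degrees(np.arctan2(v[1,1],v[0,1]))%180,"sd",np.sqrt(w)*1e3)
    return mu+ctr
C=np.array([.552,.221])
C2=angs(.051,C,lambda h:(h[...,1]>110)&(h[...,2]>70),"brass",0,.020)
C3=angs(.043,C,lambda h:(h[...,1]<60)&(h[...,2]>150),"ribs",.018,.042)
angs(.051,C2,lambda h:(h[...,2]<60),"slot",0,.0125)
angs(.049,C2,lambda h:(h[...,2]<80),"slot49",0,.0125)
# tool top
angs(.104,np.array([.5325,.0295]),lambda h:(h[...,1]<40)&(h[...,2]>140),"tooltop",0,.02)
```

```text
brass 21252 ctr [0.5524 0.2221] ang 111.4254312202415 sd [7.39279385 8.38678387]
ribs 3285 ctr [0.5524 0.2222] ang 159.1061301682573 sd [ 0.95810941 28.62159117]
slot 3711 ctr [0.5523 0.2221] ang 15.42091415003648 sd [1.20042835 7.20316417]
slot49 4225 ctr [0.5524 0.222 ] ang 15.268845322198956 sd [1.36548009 7.19352278]
tooltop 12677 ctr [0.5311 0.0273] ang 15.186692587093233 sd [5.36181493 5.53438024]
```

View pics/5.png

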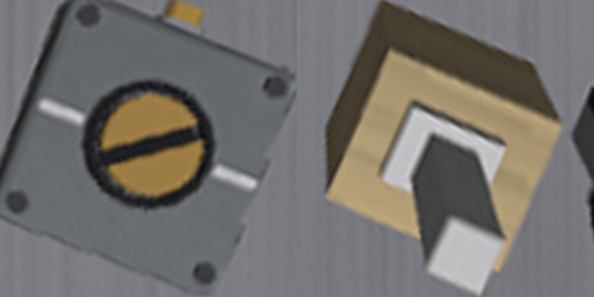

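Unit centre (0.5524, 0.2221), ribs at -20.9°, slot at +15.4°, so trim ≈ +0.63 and the turn is clockwise. The holder's x axis is about -22°. Moving above the tool.

Emit:
arm_command(
  moves=[
    [-56, -164, 40, -0.04, 1],
    [-56, -164, 85, -0.04, 1],
    [-56, -164, 85, -0.04, 1],
    [-56, -164, 85, -0.04, 1],
    [-56, -164, 85, -0.04, 1],
    [-56, -164, 85, -0.04, 1],
    [-56, -164, 85, -0.04, 1],
    [-56, -164, 85, -0.04, 1],
    [-56, -164, 85, -0.04, 1],
    [-56, -164, 85, -0.04, 1],
  ],
)

```text
clock: 3.07
eef_pos: [0.5321, 0.0279, 0.1611]
tcp_rot: [179.9, 0.0, 158.0]
force: [0.4, -0.3, -0.7]
width: 0.998
```

Run:
```python
from look import *
c=look("2")
pts(c,"tool_grip",.079);pts(c,"holder",.0)
C=np.array([.531,.0275])
def seg(z,sel,name,half=.05):
    I=rect(c,C,half,6000,z);h=cv2.cvtColor(I,cv2.COLOR_BGR2HSV);m=sel(h).astype(np.uint8)
    m=cv2.morphologyEx(m,cv2.MORPH_OPEN,np.ones((5,5)));cs,_=cv2.findContours(m,cv2.RETR_EXTERNAL,2);k=max(cs,key=cv2.contourArea)
    (x,y),wh,a=cv2.minAreaRect(k);print(name,np.round([C[0]-half+x/6000,C[1]+half-y/6000],4),np.round(np.array(wh)/6,1),-a)
    return I
T=seg(.104,lambda h:(h[...,1]<40)&(h[...,2]>150),"top",.03)
V=seg(.048,lambda h:(h[...,1]>50)&(h[...,0]>12)&(h[...,0]<28)&(h[...,2]>110),"holder")
cv2.imwrite("pics/6.png",np.hstack([cv2.resize(c["img"],(534,400)),cv2.resize(V,(400,400))])[:, :800])
```

```text
3.12 [0.532  0.0276 0.161 ] [1.7996e+02 4.0000e-02 1.5795e+02] 0.999 [-0.   0.2 -0.4]
tool_grip [250.2 191.4] 0.74 [0.5303 0.0271]
holder [195.4  79.7] 0.93 [0.4151 0.0106]
holder [250.1 176.3] 0.62 [0.5352 0.0244]
top [0.5224 0.0302] [37.6 24.1] -24.026506423950195
holder [0.532 0.024] [70.1 59.8] -23.26935577392578
```

View pics/6.png

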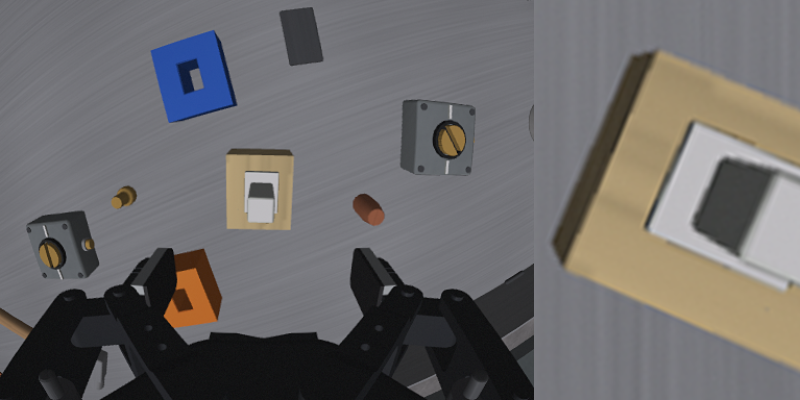

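The wrist view shows the plywood holder at (260,190) with the white handle at (262,205), between the jaws. The fitted holder top is 70.1 x 59.8 mm, centre (0.532, 0.024), angle -23.3°, which matches the given size. Descending and gripping.

Emit:
arm_command(
  moves=[
    [1, -1, 35, 0.02, 1],
    [1, -1, 65, 0.02, 1],
    [1, -1, 82, 0.02, 1],
    [1, -1, 82, 0.02, 1],
    [1, -1, 82, 0.02, 1],
    [1, -1, 82, 0.02, 0],
    [1, -1, 82, 0.02, 0],
    [1, -1, 82, 0.02, 0],
    [1, -1, 82, 0.02, 0],
    [1, -1, 82, 0.02, 0],
    [1, -1, 82, 0.02, 0],
    [1, -1, 82, 0.02, 0],
    [1, -1, 82, 0.02, 0],
    [1, -1, 82, 0.02, 0],
    [1, -1, 82, 0.02, 0],
  ],
  squeeze=60,
)

```text
clock: 4.47
eef_pos: [0.5308, 0.026, 0.0792]
tcp_rot: [179.9, 0.0, 156.7]
force: [-1.2, 0.5, 6.1]
width: 0.21
```

Emit:
arm_command(
  moves=[
    [0, 0, -15, 0, 0],
    [0, 0, -35, 0, 0],
    [0, 0, -60, 0, 0],
    [0, 0, -90, 0, 0],
    [0, 0, -90, 0, 0],
    [0, 0, -90, 0, 0],
    [0, 0, -90, 0, 0],
  ],
)

```text
clock: 5.05
eef_pos: [0.5299, 0.0258, 0.1679]
tcp_rot: [-180.0, -0.0, 156.7]
force: [-0.5, -0.3, -1.4]
width: 0.213
```

Run:
```python
from look import *
c=look("3")
pts(c,"tool",.09);pts(c,"holder_hole0",.048)
d=arm.capture("side");np.savez("pics/side2",**d)
s=arm.sense();t=s["eef_pos"];print(proj(d,[t,t-[0,0,.068]]))
for r in arm.pinpoint("side","tool")[:2]:print("tip",r)
x,y=proj(d,[t-[0,0,.04]])[0].astype(int)
k=d["img"][max(0,y-50):y+50,max(0,x-50):x+50]
w=c["img"][120:384,130:390]
cv2.imwrite("pics/7.png",np.hstack([cv2.resize(k,(400,400),interpolation=2),cv2.resize(w,(400,400))]))
```

```text
5.1 [0.5296 0.0258 0.1674] [-1.7995e+02 -8.0000e-02  1.5670e+02] 0.209 [ 0.5 -0.  -1.2]
tool [253.  196.4] 0.87 [0.5318 0.0259]
tool [ 47.7 325.3] 0.62 [ 0.5882 -0.2882]
holder_hole0 [184.3  77.2] 0.95 [0.4124 0.0081]
holder_hole0 [251.6 186.6] 0.68 [0.534  0.0235]
[[258.93208388 168.21023256]
 [258.43482659 191.49753303]]
tip {'point': [260.2, 192.2], 'score': 0.71}
```

View pics/7.png

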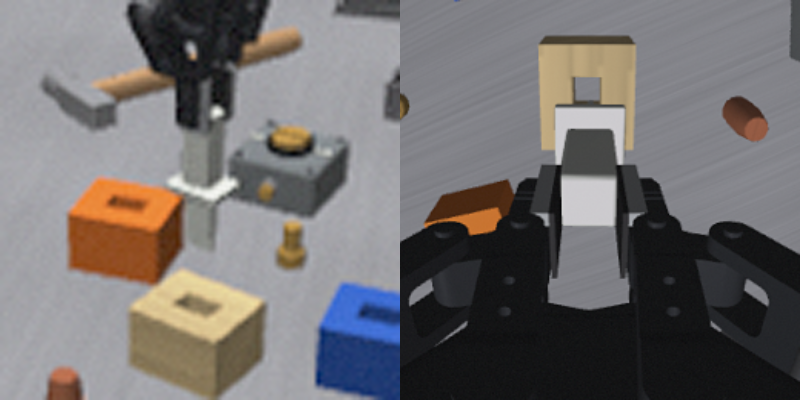

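The tool is held upright and clear of the holder (side view left, wrist right). Next, the tool's offset in the grip along the pads, measured from its collar edge.

Run:
```python
from h import *
c=load("wrist3");t=np.array([.5296,.0258,.1674]);th=np.radians(156.7)
X=np.array([np.cos(th),np.sin(th),0]);Y=np.array([np.sin(th),-np.cos(th),0]);g=cv2.cvtColor(c["img"],6).astype(float)
z=t[2]-.0732+.048
def P(x,y,z):return t*[1,1,0]+X*x+Y*y+[0,0,z]
def prof(f,s):
    q=proj(c,np.array([f(v) for v in s])).astype(np.float32);v=cv2.remap(g,q[None,:,0],q[None,:,1],1)[0]
    return np.gradient(cv2.GaussianBlur(v[None],(9,1),0)[0])
s=np.arange(.010,.030,.0002)
for y in(-.009,-.005,0,.005,.009):
    d=prof(lambda v:P(v,y,z),s);print("front edge y",y,"x=",round(s[d.argmin()]*1e3,1),"(19 nominal)",round(d.min(),1))
s=np.arange(-.022,.022,.0002)
for x in(.012,.014,.016):
    d=prof(lambda v:P(x,v,z),s);print("sides x",x,np.round([s[d[:110].argmax()]*1e3,s[110+d[110:].argmin()]*1e3],1))
# holder hole / block from this view
I=rect(c,(.532,.024),.05,6000,.048);h=cv2.cvtColor(I,40)
m=((h[...,1]>50)&(h[...,0]>12)&(h[...,0]<28)&(h[...,2]>110)).astype(np.uint8)
yy,xx=np.nonzero(m);p=np.c_[.482+xx/6000,.074-yy/6000];a=np.radians(-23.3);R=np.array([[np.cos(a),np.sin(a)],[-np.sin(a),np.cos(a)]])
q=(p-[.532,.024])@R.T;print("holder extents",np.percentile(q,[.3,99.7],axis=0)*1e3)
```

```text
front edge y -0.009 x= 18.0 (19 nominal) -19.2
front edge y -0.005 x= 18.0 (19 nominal) -19.4
front edge y 0 x= 17.8 (19 nominal) -19.3
front edge y 0.005 x= 17.8 (19 nominal) -19.5
front edge y 0.009 x= 17.8 (19 nominal) -20.0
sides x 0.012 [-13.6  15.2]
sides x 0.014 [-13.6  15.2]
sides x 0.016 [-13.4  15.2]
holder extents [[-34.87413897 -29.62696997]
 [ 34.29890586  29.6966433 ]]
```

Tool offset in the grip is about -1 mm along the blade and roughly 0 across, with yaw aligned. Moving above the screw, blade turned to the slot angle.

Emit:
arm_command(
  moves=[
    [57, 188, 0, -0.675, 0],
    [57, 188, 0, -0.675, 0],
    [57, 188, 0, -0.675, 0],
    [57, 188, 0, -0.675, 0],
    [57, 188, 0, -0.675, 0],
    [57, 188, 0, -0.675, 0],
    [57, 188, 28, -0.675, 0],
    [57, 188, 28, -0.675, 0],
    [57, 188, 28, -0.675, 0],
    [57, 188, 28, -0.675, 0],
    [57, 188, 28, -0.675, 0],
  ],
)

```text
clock: 6.22
eef_pos: [0.5529, 0.2208, 0.1417]
tcp_rot: [180.0, 0.1, -164.7]
force: [-0.0, -0.0, -0.1]
width: 0.212
```

```bash
cat > m.py <<'E'
from look import *
def frame(s):
    t=s["eef_pos"];th=np.radians(s["tcp_rot"][2])
    return t,np.array([np.cos(th),np.sin(th),0]),np.array([np.sin(th),-np.cos(th),0])
def feat(c,t,X,Y,z,sel,r0,r1,C=None):
    ppm=6000;C=t[:2] if C is None else C;I=rect(c,C,.045,ppm,z);n=len(I);h=cv2.cvtColor(I,40);yy,xx=np.mgrid[:n,:n]
    p=np.dstack([(xx+.5)/ppm-.045,.045-(yy+.5)/ppm]);r=np.linalg.norm(p,axis=2);m=sel(h)&(r>r0)&(r<r1)
    q=p[m];mu=q.mean(0);w,v=np.linalg.eigh(np.cov((q-mu).T))
    d=mu+C-t[:2];return m.sum(),np.round(mu+C,4),"tool-frame mm",np.round([d@X[:2]*1e3,d@Y[:2]*1e3],2),"ang",round(np.degrees(np.arctan2(v[1,1],v[0,1]))%180,2),np.round(np.sqrt(w)*1e3,1)
E
python3 - <<'E'
from m import *
c=look("4");t,X,Y=frame(arm.sense())
C=np.array([.5524,.2221])
print("ribs",feat(c,t,X,Y,.043,lambda h:(h[...,1]<60)&(h[...,2]>150),.020,.042,C))
cv2.imwrite("pics/8.png",cv2.resize(c["img"][60:270,110:390],(800,600),interpolation=2))
E
```

```text
6.27 [0.5529 0.2209 0.1417] [ 1.7998e+02  9.0000e-02 -1.6468e+02] 0.213 [ 0.1  0.6 -1.2]
ribs (np.int64(13244), array([0.5681, 0.2264]), 'tool-frame mm', array([-16.11,   1.34]), 'ang', np.float64(143.44), array([14.5, 19.6]))
```

View pics/8.png

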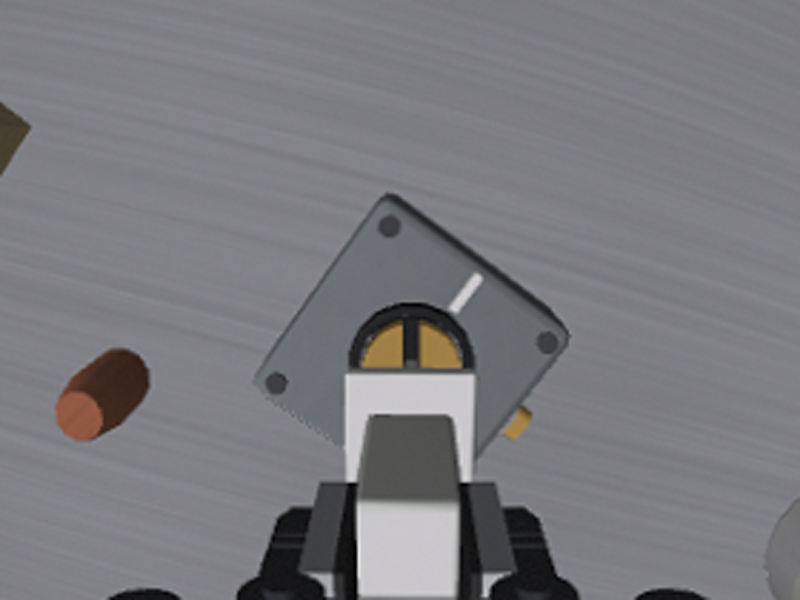

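The slot is upright at column 411 and the collar is centred at about 410. Quantifying the across-slot offset.

Run:
```python
from m import *
c=load("wrist4");s=arm.sense();t,X,Y=frame(s);g=cv2.cvtColor(c["img"],6).astype(float)
def edges(x,z,sgn,lo,hi):
    v=np.arange(lo,hi,1e-4);q=proj(c,t*[1,1,0]+x*X+v[:,None]*Y+[0,0,z]).astype(np.float32)
    d=np.gradient(cv2.GaussianBlur(cv2.remap(g,q[None,:,0],q[None,:,1],2)[0][None],(15,1),0)[0])*sgn
    n=len(v)//2;return np.round([v[:n][d[:n].argmax()]*1e3,v[n:][d[n:].argmin()]*1e3],2)
zc=t[2]-.0732+.048
for x in(.011,.013,.016):e=edges(x,zc,1,-.02,.022);print("collar",e,e.mean())
for x in(.008,.009,.010,.011,.012,.013):e=edges(x,.051,-1,-.0045,.0065);print("slot",x,e,e.mean())
v=np.arange(.01,.03,1e-4);q=proj(c,t*[1,1,0]+v[:,None]*X+[0,0,zc]).astype(np.float32)
d=np.gradient(cv2.GaussianBlur(cv2.remap(g,q[None,:,0],q[None,:,1],2)[0][None],(15,1),0)[0]);print("collar front",v[d.argmin()])
```

```text
collar [-14.  15.] 0.5
collar [-14.  15.] 0.5
collar [-13.9  15. ] 0.5499999999999998
slot 0.008 [-1.5  3.5] 1.0
slot 0.009 [-1.5  3.6] 1.05
slot 0.01 [-1.5  3.6] 1.05
slot 0.011 [-1.5  3.7] 1.1
slot 0.012 [-1.4  3.5] 1.05
slot 0.013 [-1.5  3.6] 1.05
collar front 0.018199999999999952
```

Emit:
arm_command(
  moves=[
    [1, 0.7, 5, 0, 0],
    [1, 0.7, 10, 0, 0],
    [1, 0.7, 14, 0, 0],
    [1, 0.7, 17, 0, 0],
    [1, 0.7, 19, 0, 0],
    [1, 0.7, 21, 0, 0],
    [1, 0.7, 21, 0, 0],
    [1, 0.7, 21, 0, 0],
  ],
)

```text
clock: 6.93
eef_pos: [0.5512, 0.2214, 0.1195]
tcp_rot: [180.0, -0.0, -164.6]
force: [-1.2, -0.6, -1.4]
width: 0.207
```

Blade is in the slot with no contact force. Going slightly deeper, then turning clockwise and backing off through the play.

Emit:
arm_command(
  moves=[
    [0, 0, 1.5, 0, 0],
    [0, 0, 1.5, 0.1, 0],
    [0, 0, 1.5, 0.2, 0],
    [0, 0, 1.5, 0.3, 0],
    [0, 0, 1.5, 0.4, 0],
    [0, 0, 1.5, 0.5, 0],
    [0, 0, 1.5, 0.6, 0],
    [0, 0, 1.5, 0.67, 0],
    [0, 0, 1.5, 0.73, 0],
    [0, 0, 1.5, 0.73, 0],
    [0, 0, 1.5, 0.73, 0],
  ],
)

```text
clock: 7.85
eef_pos: [0.5511, 0.2217, 0.118]
tcp_rot: [180.0, -0.0, 153.7]
force: [-0.0, 1.0, -0.9]
width: 0.206
```

```bash
cat > slot.py <<'E'
from m import *
import sys
n=sys.argv[1];c=look(n);t,X,Y=frame(arm.sense())
print(np.round(arm.sense()["ft_torque"],3))
C=np.array([.5524,.2221])
# rectified at screw-top plane (left) and rib plane (right)
a=np.hstack([rect(c,C,.045,4440,.051)[:399,:399],rect(c,C,.045,4440,.043)[:399,:399]])
cv2.imwrite(f"pics/s{n}.png",a)
E
python3 slot.py 5
```

```text
7.9 [0.5511 0.2216 0.118 ] [ 1.7999e+02 -1.0000e-02  1.5368e+02] 0.209 [ 0.4  0.7 -0.9]
[0.198 0.029 0.019]
```

View pics/s5.png

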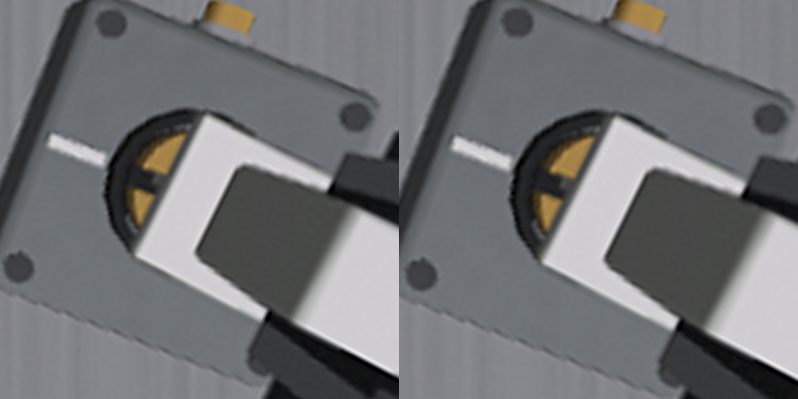

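Emit:
arm_command(
  moves=[
    [0, 0, 0, -0.09, 0],
    [0, 0, 0, -0.09, 0],
    [0, 0, -15, -0.09, 0],
    [0, 0, -30, -0.09, 0],
    [0, 0, -40, -0.09, 0],
    [-30, 0, -40, -0.09, 0],
    [-65, 0, -40, -0.09, 0],
    [-65, 0, -40, -0.09, 0],
    [-65, 0, -40, -0.09, 0],
    [-65, 0, -40, -0.09, 0],
  ],
)

```text
clock: 8.73
eef_pos: [0.6091, 0.1926, 0.1577]
tcp_rot: [-180.0, -0.0, 158.7]
force: [-0.1, 0.0, -0.2]
width: 0.208
```

```bash
cat > ang.py <<'E'
from m import *
import sys
n=sys.argv[1];c=look(n);t,X,Y=frame(arm.sense());C=np.array([.5524,.2221])
print("ribs",feat(c,t,X,Y,.043,lambda h:(h[...,1]<60)&(h[...,2]>150),.021,.036,C))
b=feat(c,t,X,Y,.051,lambda h:(h[...,1]>110)&(h[...,2]>70),0,.019,C);print("brass",b)
for z in(.051,.049):print("slot",feat(c,t,X,Y,z,lambda h:h[...,2]<70,0,.0125,b[1]))
cv2.imwrite(f"pics/s{n}.png",np.hstack([rect(c,C,.045,4440,.051)[:399,:399],cv2.resize(c["img"],(400,300),interpolation=3)[:399].copy() if 0 else cv2.copyMakeBorder(cv2.resize(c["img"],(400,300),interpolation=3),0,99,0,0,0)]))
E
python3 ang.py 6
```

```text
8.78 [0.6088 0.1931 0.1579] [ 1.7998e+02 -4.0000e-02  1.5871e+02] 0.211 [-0.2  0.6 -1.4]
ribs (np.int64(3463), array([0.5534, 0.222 ]), 'tool-frame mm', array([62.09,  6.84]), 'ang', np.float64(159.14), array([ 1. , 28.6]))
brass (np.int64(19451), array([0.553 , 0.2223]), 'tool-frame mm', array([62.56,  6.9 ]), 'ang', np.float64(71.23), array([7. , 8.2]))
slot (np.int64(3943), array([0.5529, 0.2221]), 'tool-frame mm', array([62.6 ,  6.71]), 'ang', np.float64(162.07), array([1.3, 7.2]))
slot (np.int64(3971), array([0.5529, 0.2221]), 'tool-frame mm', array([62.61,  6.75]), 'ang', np.float64(162.05), array([1.3, 7.2]))
```

View pics/s6.png

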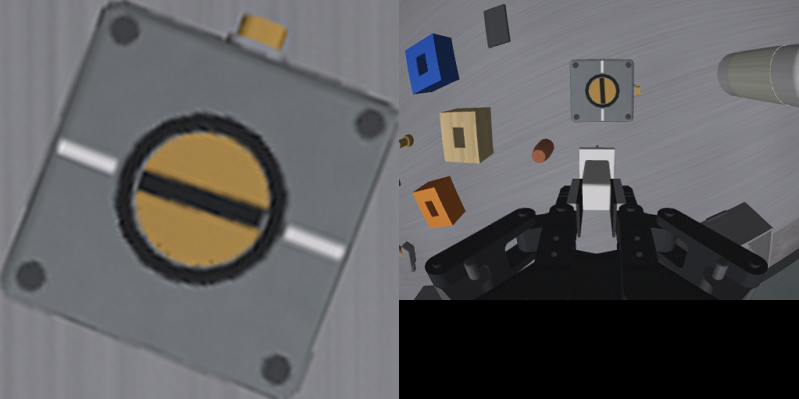

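The screw now stands at 162.06° against the ribs at 159.14°, so +0.05 rad is left. I'll reinsert and turn to 3° past the previous end angle.

Emit:
arm_command(
  moves=[
    [30, 6, 0, -0.05, 0],
    [64.3, 6, 0, -0.05, 0],
    [64.3, 6, 0, -0.05, 0],
    [64.3, 6, 10, -0.05, 0],
    [64.3, 6, 20, -0.05, 0],
    [64.3, 6, 25, -0.05, 0],
    [64.3, 6, 29, -0.05, 0],
    [64.3, 6, 32, -0.05, 0],
    [64.3, 6, 35, -0.05, 0],
    [64.3, 6, 38, -0.05, 0],
    [64.3, 6, 40, -0.05, 0],
    [64.3, 6, 40, -0.05, 0],
  ],
)

```text
clock: 9.78
eef_pos: [0.5516, 0.2213, 0.1176]
tcp_rot: [-180.0, -0.0, 161.6]
force: [0.3, -1.0, -1.1]
width: 0.213
```

Emit:
arm_command(
  moves=[
    [0, 0, 0, 0.08, 0],
    [0, 0, 0, 0.13, 0],
    [0, 0, 0, 0.16, 0],
    [0, 0, 0, 0.19, 0],
    [0, 0, 0, 0.19, 0],
    [0, 0, 0, 0.19, 0],
    [0, 0, 0, 0.12, 0],
    [0, 0, 0, 0.05, 0],
    [0, 0, 0, 0.05, 0],
    [0, 0, -12, 0.05, 0],
    [0, 0, -26, 0.05, 0],
    [0, 0, -40, 0.05, 0],
    [-30, 0, -40, 0.05, 0],
    [-65, 0, -40, 0.05, 0],
    [-65, 0, -40, 0.05, 0],
    [-65, 0, -40, 0.05, 0],
    [-65, 0, -40, 0.05, 0],
  ],
)

```text
clock: 11.2
eef_pos: [0.6131, 0.2011, 0.1584]
tcp_rot: [180.0, -0.0, 158.6]
force: [-1.2, 0.7, -0.2]
width: 0.212
```

```bash
python3 ang.py 7
```

```text
11.25 [0.6127 0.2015 0.1584] [ 1.7997e+02 -2.0000e-02  1.5869e+02] 0.215 [-1.5  0.8  0.1]
ribs (np.int64(3331), array([0.5537, 0.222 ]), 'tool-frame mm', array([62.43, -2.39]), 'ang', np.float64(159.02), array([ 0.9, 28.6]))
brass (np.int64(19185), array([0.553 , 0.2222]), 'tool-frame mm', array([63.18, -2.45]), 'ang', np.float64(69.75), array([7. , 8.2]))
slot (np.int64(4152), array([0.553 , 0.2221]), 'tool-frame mm', array([63.11, -2.51]), 'ang', np.float64(159.35), array([1.3, 7.2]))
slot (np.int64(4183), array([0.553 , 0.2221]), 'tool-frame mm', array([63.11, -2.53]), 'ang', np.float64(159.36), array([1.3, 7.2]))
```

Residual is about 0.3°. Carrying the tool back over the holder.

Emit:
arm_command(
  moves=[
    [12, -194, 0, 0.034, 0],
    [12, -194, 0, 0.034, 0],
    [12, -194, 0, 0.034, 0],
    [12, -194, 0, 0.034, 0],
    [12, -194, 0, 0.034, 0],
    [12, -194, 0, 0.034, 0],
    [12, -194, 0, 0.034, 0],
    [12, -194, 0, 0.034, 0],
    [12, -194, 0, 0.034, 0],
    [12, -194, 0, 0.034, 0],
  ],
)

```text
clock: 12.08
eef_pos: [0.5317, 0.0259, 0.1579]
tcp_rot: [180.0, -0.0, 156.9]
force: [0.4, -0.3, -0.7]
width: 0.209
```

Run:
```python
from look import *
c=look("8")
cv2.imwrite("pics/h8.png",cv2.resize(c["img"][120:384,130:390],(600,600)))
I=rect(c,(.532,.024),.05,6000,.048);h=cv2.cvtColor(I,40)
m=((h[...,1]>50)&(h[...,0]>12)&(h[...,0]<28)&(h[...,2]>110))
yy,xx=np.nonzero(m);p=np.c_[.482+xx/6000,.074-yy/6000];a=np.radians(-23.3);R=np.array([[np.cos(a),np.sin(a)],[-np.sin(a),np.cos(a)]])
q=(p-[.532,.024])@R.T;print("holder extents",np.percentile(q,[.3,99.7],axis=0)*1e3)
```

```text
12.13 [0.5317 0.0257 0.1579] [ 1.8000e+02 -1.0000e-02  1.5686e+02] 0.214 [ 0.2 -0.4 -0.7]
holder extents [[-34.70043392 -29.60652703]
 [ 34.32447722  29.70932347]]
```

View pics/h8.png

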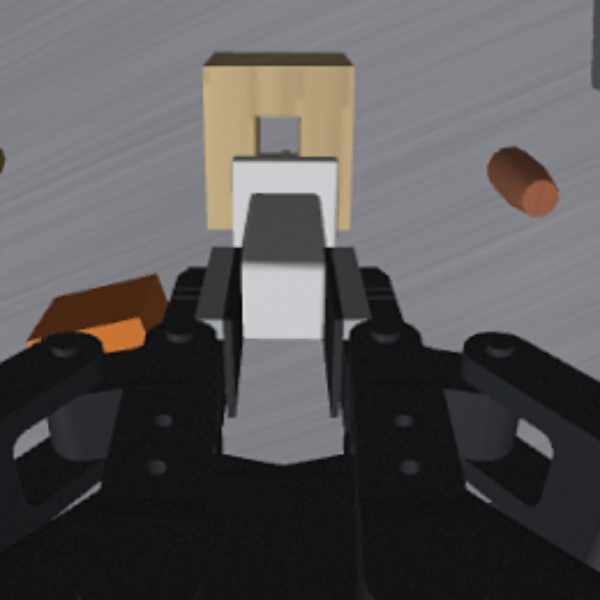

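The tool is aligned over the hole (hole at column 279, collar at 285). Descending with 1 mm of sideways trim.

Emit:
arm_command(
  moves=[
    [0, -1, 15, 0, 0],
    [0, -1, 30, 0, 0],
    [0, -1, 40, 0, 0],
    [0, -1, 50, 0, 0],
    [0, -1, 60, 0, 0],
    [0, -1, 68, 0, 0],
    [0, -1, 73, 0, 0],
    [0, -1, 76, 0, 0],
    [0, -1, 76, 0, 0],
    [0, -1, 76, 0, 0],
  ],
)

```text
clock: 12.97
eef_pos: [0.5314, 0.0235, 0.0822]
tcp_rot: [180.0, 0.0, 156.7]
force: [0.3, -0.4, 0.2]
width: 0.209
```

Emit:
arm_command(
  moves=[
    [0, 0, 1.5, 0, 0],
    [0, 0, 2.7, 0, 0],
    [0, 0, 2.7, 0, 0],
    [0, 0, 2.7, 0, 0],
  ],
)

```text
clock: 13.3
eef_pos: [0.5313, 0.0236, 0.0794]
tcp_rot: [180.0, 0.0, 156.8]
force: [0.6, 0.4, -0.2]
width: 0.212
```

Almost seated. Opening and backing straight up.

Emit:
arm_command(
  moves=[
    [0, 0, 0.4, 0, 0.3],
    [0, 0, 0.4, 0, 0.4],
    [0, 0, 0.4, 0, 0.6],
    [0, 0, 0.4, 0, 1],
    [0, 0, 0.4, 0, 1],
    [0, 0, 0.4, 0, 1],
    [0, 0, 0.4, 0, 1],
    [0, 0, 0.4, 0, 1],
    [0, 0, -20, 0, 1],
    [0, 0, -50, 0, 1],
    [0, 0, -90, 0, 1],
    [0, 0, -130, 0, 1],
    [30, 50, -160, 0, 1],
    [60, 100, -160, 0, 1],
    [60, 100, -160, 0, 1],
    [60, 100, -160, 0, 1],
    [60, 100, -160, 0, 1],
    [60, 100, -160, 0, 1],
  ],
)

```text
clock: 14.8
eef_pos: [0.5156, 0.1386, 0.2391]
tcp_rot: [-180.0, 0.0, 156.8]
force: [-0.2, -1.5, 0.5]
width: 1.004
```

```bash
python3 ang.py 9
python3 - <<'E'
from bench import arm
from h import *
c=load("wrist9");d=arm.capture("side")
q=proj(d,[[.532,.024,.05]])[0].astype(int)
u=proj(c,[[.532,.08,.05]])[0].astype(int);print(u)
k=d["img"][q[1]-45:q[1]+45,q[0]-45:q[0]+45]
cv2.imwrite("pics/f.png",np.hstack([cv2.resize(k,(400,400),interpolation=2),cv2.resize(c["img"][0:384,0:384],(400,400),interpolation=3)]))
E
```

```text
14.85 [0.5157 0.1379 0.2391] [-179.97   -0.    156.67] 0.994 [-0.1  0.8  1. ]
ribs (np.int64(3130), array([0.5527, 0.2216]), 'tool-frame mm', array([-0.77, 91.56]), 'ang', np.float64(159.0), array([ 0.9, 28.8]))
brass (np.int64(23391), array([0.5519, 0.2214]), 'tool-frame mm', array([-0.12, 91.08]), 'ang', np.float64(57.3), array([7.3, 8.6]))
slot (np.int64(2811), array([0.5518, 0.2212]), 'tool-frame mm', array([-0.12, 90.77]), 'ang', np.float64(159.76), array([0.9, 7.2]))
slot (np.int64(2835), array([0.5519, 0.2216]), 'tool-frame mm', array([-0.1 , 91.27]), 'ang', np.float64(159.71), array([0.9, 7.2]))
[213 198]
```

View pics/f.png

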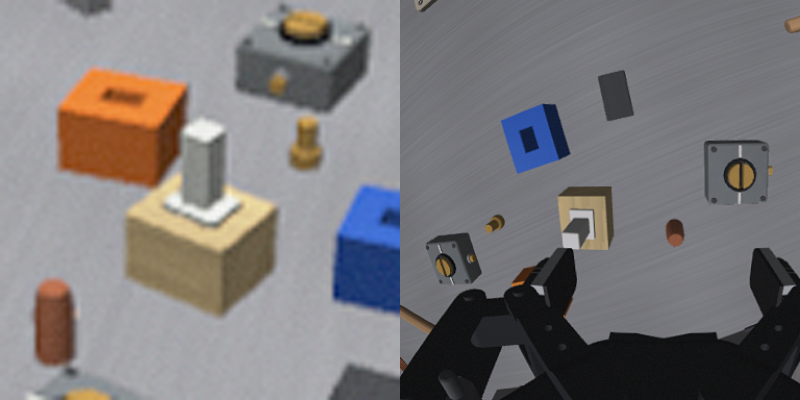

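The tool stands in the plywood holder with its collar on top. Both slots are in line with their ribs, and the bystanders are where they were. Handing in.

```bash
python3 -c "
from bench import arm
print(arm.close_job())"
```

```text
the job is handed in; nothing more can be done
None
```

The drifted screw was the one on the case at (0.552, 0.222). I turned it clockwise from about +0.63 rad back to its index ribs in two passes. The tool is back upright in the plywood holder with its collar on top. I handed in at about 15 s.

- **Screw angle:** the slot measured 0.3° off the ribs from close by. From a more slanted view at the end it measured 0.7°. The two disagree slightly, but both are small.
- **Holder:** the final side and wrist pictures show the tool seated upright.
- **Other things:** the other trimmer still looks in line, and the bystanders and look-alikes in the final views look unmoved. I judged these by eye and did not measure them.
- **Forces:** every wrist force reading was about 6 N or less.

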